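# Switch the milling-ball sorter to its other chute

## Robot

A 7-joint arm with a two-finger parallel gripper is mounted at the origin on a cart in front of the work surface, level with it; the furniture and walls round the work are solid. World frame = base frame: x ahead of the robot, y to its left, z up, the work surface at z = 0. Lengths are in mm, angles in rad, forces in N, time in s.
With the tool pointing down it reaches from about 350 to 900 mm from the base axis. Payload 19.9 kg.
Tool frame: the origin (TCP) lies midway between the tips of the shut fingers; the grasp point (between the pads) lies 19 mm behind it; z points along the fingers, y is the direction in which the jaws open and shut (so a half turn about z gives the same grasp; the last joint's range is limited). The gripper opens to 94 mm and grips with 3 to 60 N. Pads are 16 mm wide; open, the fingers measure 119 mm over their backs; the gripper's body (75 mm by 177 mm) begins 78 mm behind the grasp point.
Start: joints at [1.308, 0.417, -0.01, 1.614, 0.005, 1.111, -0.053], TCP at [137.486, -609.669, 205.425] pointing down, gripper open.
Joint ranges: [-2.81, 2.81], [-0.39, 2.02], [-1.27, 1.25], [0.06, 2.57], [-1.19, 4.33], [0.19, 2], [-2.82, 2.82]. Speed limits (rad/s): [1.89, 1.89, 2.39, 2.39, 3.01, 3.01, 3.01].

## Interface

Orientations are given as a unit quaternion [w, x, y, z].
In Python, from workcell import readout, camera, camera_params, ctrl gives the robot as it stands.
- The arm moves only by the shell command python3 -m handwheel 'ROWS'. ROWS is JSON, a list of rows, each a list of 7 numbers: the shift along the world's x, y, z in cm, then the turn, a rotation vector about the world's x, y, z in degrees, then the finger opening in cm, from 0 to 9.4. In form: [[dx, dy, dz, wx, wy, wz, jaw], ...]. A call has 1 to 20 rows; each row is the pose to reach, as a shift and turn from the pose commanded when the call began; what a row does not reach only later rows make up. A row lasts 1/10 s, in which the tool goes at most 50 mm and 8.59 degrees, less where a joint would pass 70% of its speed; a pose out of reach is approached as far as the arm can. A call with a gripper value outside its range is refused whole. The fingers move at their own pace and stop on an object; the grip force is fixed at half the most. Time passes only in rows, so rows that repeat a pose let the fingers close. It gives the time, the measured TCP pose, the force and the opening at its end, in the units of the state.
- readout.get_state(): the state, without advancing time (a new reading comes with each control period).
- camera(name): name is "scene" or "top"; returns (picture, depth): 384x512x3 uint8, red, green, blue; 384x512 float32, mm along the optical axis (not along the pixel's ray), 0 where there is no reading.
- camera_params(name): a dict with "camera_matrix" (3x3 intrinsics, pixels), "k1" (the pictures are not rectified: a ray, as slopes to the right and down, at radius r is drawn at 1 + k1 r^2 times it, then the intrinsics apply), "rvec" (rotation vector, rad) and "tvec" (3), from world to camera coordinates, as OpenCV has them. Camera axes: x right, y down, z forward; pixel columns grow to the right and rows downward; lengths in mm; the calibration is good to about 2 mm. A picture is of the moment at which its call begins. camera_params takes no time and is no camera call.
- ctrl.close_job(): hands the job in, once; it reports no verdict.
The state is a dict: "t": time; "qpos": joint angles; "joint_velocities": joint speeds; "tau": joint torques, N m; "tool_pos": TCP position; "eef_rot": TCP orientation; "ft_force": force on the tool from outside, world axes, zero at the start; "ft_torque": the same for the moment, N m; "opening": opening from 0.0 (shut) to 1.0 (fully open).
Only numpy, scipy, OpenCV 4.12 (cv2) and the standard library are available. Lean on these libraries where they do the work, as an engineer would, in place of code of your own. Each camera call takes 0.05 s, during which the arm holds its last target.

## Task

The left beaker of the ball sorter has its share: press down the raised right-hand end of the white seesaw gate so that it rocks over its pivot and leads to the right chute. Then push the post of the feed shutter fully to the sorter's left, so that the three waiting balls roll down the right chute into the right beaker. Do it all by pushing: pick nothing up, do not touch the balls, and leave the other things on the bench where they stand.

Things in the scene. Friction and masses are not known exactly. Their poses are not given: they have to be found in the camera images.
- sorter: Fixed ball sorter: grey base 380 mm wide with feed channel, seesaw, two chutes and beakers. Origin on the bench under the middle of the seesaw's pivot; x to its back, y to its left, z up; yaw within 0.25 rad. Pivot axis along x at z 102 mm. Feed channel x 20 to 150, y -14 to 14, at most 185 high. Chutes x -19 to 19, y 81 to 177 either side, 116 high. Only the shutter's post is higher than 190.
- seesaw (a joint): Tilt (rad) of the seesaw gate, a white open trough 150 mm long across the sorter on a pivot below its middle. -0.26: left end down, leads to the left chute (as it starts); +0.26: right end down, leads to the right chute; stops at both. It rests at either stop by its own weight and falls on once past level; under 5 N on the raised pad rocks it.
- left_pad (a point): Middle of the top of the seesaw's left press pad, a ribbed white plate 48 mm (x) by 44 mm (y) in front of the trough. The trough's front wall, 26 mm behind this point, rises 24 mm above the pad. The point is 45 mm before, 55 mm left of and 25 mm above the pivot axis (seesaw level). Height about 112 mm when down, 140 mm when raised.
- right_pad (a point): The same point of the right press pad, 55 mm right of the pivot axis; pad size and wall as on the left. At the start it is the raised one, about 140 mm high; pressed fully down it is at about 112 mm height and 13 mm farther to the right.
- shutter (a joint): Travel (m) of the feed shutter, an upright aluminium plate across the feed channel: 0 shut (it starts within 3 mm of that), 0.040 fully open against its stop, moving to the sorter's left (+y). It slides stiffly (about 1 N) and stays where it is left; from about 0.024 on the balls can pass.
- post_top (a point): Centre of the top of the shutter's post: upright, dark, round, 14 mm diameter, 29 mm tall, over the middle of the feed channel when shut. Top at 206 mm height; its foot, at 177 mm, stands on a block 12 x 26 x 6 mm; the channel's wall tops beside it are at about 166 mm. Pushed from its right side.
- ball1: plain white ceramic milling ball, 20 mm diameter, 25 g, polished, rolls freely; origin at its centre. One of the three waiting in a row in the feed channel behind the shutter, the one next to the shutter.
- ball2: plain white ceramic milling ball, 20 mm diameter, 25 g, polished, rolls freely; origin at its centre. One of the three waiting in a row in the feed channel behind the shutter, the middle one.
- ball3: plain white ceramic milling ball, 20 mm diameter, 25 g, polished, rolls freely; origin at its centre. One of the three waiting in a row in the feed channel behind the shutter, the rearmost.
- beaker_right: Glass beaker, 54 mm wide, 68 mm tall, fixed at the end of the right chute, empty at the start. Origin at the centre of its underside, z up.
- beaker_left: The same kind of beaker, fixed at the end of the left chute; two balls of the same kind, already sorted, lie in it and stay there. Origin at the centre of its underside.
- vial: Bystander: sample vial, 25 mm wide, 50 mm tall, standing on the bench behind the right chute. Origin at the centre of its underside.
- stopper: Bystander: red rubber stopper, 32 mm wide, 26 mm tall, on the bench behind the left chute. Origin at the centre of its underside.
- tape_roll: Bystander: roll of label tape lying flat, 52 mm wide, 19 mm tall, on the bench to the right. Origin at the centre of its underside.
- marker: Bystander: black marker pen, 134 mm long, 14 mm thick, lying on the bench to the right. Origin at the centre of its underside.
- weigh_bottle: Bystander: glass weighing bottle with knobbed stopper, 38 mm wide, 53 mm tall, on the bench to the right. Origin at the centre of its underside.
- dropper_bottle: Bystander: amber dropper bottle, 33 mm wide, 106 mm tall, on the bench to the right. Origin at the centre of its underside.
- petri_dish: Bystander: glass petri dish with lid, 67 mm wide, 16 mm tall, on the bench to the right. Origin at the centre of its underside.
- small_stopper: Bystander: small red rubber stopper, 26 mm wide, 24 mm tall, on the bench to the right. Origin at the centre of its underside.

How it is judged:
By the outcome, as a careful person would: the job done as asked, in the order asked, and still so for the second after the job is handed in, with the robot touching nothing.
It also fails if it takes over 40 s, if anything falls off the work surface, if the arm or the gripper's body presses on something with over 40 N, if the wrist force passes 120 N, or if a joint passes its speed limit or range.

## Working session

There is one attempt and no reset: what is moved stays moved. The work goes in short steps, Python scripts to look and compute and a shell command to move; the robot and the scene stay as the last step left them, time stands still between calls to the robot, and variables do not carry over. Pictures are saved under pics/ and viewed, and the job is handed in when it is done.

```bash
mkdir -p pics
cat > h.py <<'E'
import numpy as np, cv2
from workcell import readout, camera, camera_params, ctrl
def look(n,fn):
    im,d=camera(n); cv2.imwrite('pics/'+fn+'.png',im[:,:,::-1]); np.savez('pics/'+fn+'.npz',im=im,d=d); return im,d
def P(n):
    p=camera_params(n); K=np.array(p['camera_matrix']);R=cv2.Rodrigues(np.array(p['rvec'],float))[0];t=np.array(p['tvec'],float).ravel()
    return K,np.array([p['k1'],0,0,0.]),R,t
def ray(n,u,v):
    K,D,R,t=P(n); q=cv2.undistortPoints(np.array([[[u,v]]],float),K,D).ravel()
    return -R.T@t, R.T@np.array([q[0],q[1],1])
def onz(n,u,v,z):
    o,r=ray(n,u,v); return o+r*(z-o[2])/r[2]
def cloud(n,d):
    K,D,R,t=P(n); h,w=d.shape
    uv=np.stack(np.meshgrid(np.arange(w),np.arange(h)),-1).reshape(-1,1,2).astype(float)
    q=cv2.undistortPoints(uv,K,D).reshape(h,w,2)
    c=np.dstack([q*d[...,None],d]); X=(c-t)@R; X[d==0]=np.nan; return X
def proj(n,X):
    K,D,R,t=P(n); return cv2.projectPoints(np.array(X,float).reshape(-1,3),cv2.Rodrigues(R)[0],t,K,D)[0].reshape(-1,2)
E
python3 - <<'E'
from h import *
s=readout.get_state();print(s)
for n in('scene','top'):
    look(n,n+'0');K,D,R,t=P(n);print(n,K.tolist(),D[0],-R.T@t,R.tolist())
E
```

```text
{'t': 0.0, 'qpos': array([ 1.30747336,  0.41797793, -0.01030875,  1.61417823,  0.00469944,
        1.11066566, -0.05297604]), 'joint_velocities': array([ 0.00023247,  0.00156004,  0.00024208,  0.00119477,  0.00057165,
        0.00021263, -0.0008644 ]), 'tau': array([ 1.99381329e-04, -8.51231003e+01,  6.39198516e-01, -4.25981712e+01,
       -4.87307576e-02,  1.86935702e-02,  1.42294225e-04]), 'tool_pos': array([ 137.41464464, -609.32572038,  204.82107858]), 'eef_rot': array([-5.92536045e-04,  9.93853383e-01,  1.10702708e-01, -1.10039398e-04]), 'ft_force': array([ 0.67039802,  0.39578982, -0.63689416]), 'ft_torque': array([ 0.02924071,  0.00905733, -0.00987651]), 'opening': 1.0028122002404851}
scene [[481.08338237717174, 0.0, 261.04916029279775], [0.0, 481.08338237717174, 199.35653282111198], [0.0, 0.0, 1.0]] 0.05300342366541417 [  152.2838211  -1166.34540135  1004.44541278] [[0.9377067536044046, -0.3472854086991919, -0.009944302354860407], [-0.21590075112447304, -0.560051852138435, -0.7998304749008986], [0.272200128413963, 0.7521534204010136, -0.6001435847115907]]
top [[379.3979630038032, 0.0, 254.42140877115503], [0.0, 379.3979630038032, 194.38188720284822], [0.0, 0.0, 1.0]] 0.03941601597085181 [ 492.02092783  -87.1611051  1256.77189559] [[0.02179819083772705, -0.9995414484142192, 0.021017416068745142], [-0.9994312719571524, -0.022327165728216358, -0.025271135800617302], [0.025728807012967193, -0.020454597833970682, -0.9994596729819268]]
```

View pics/scene0.png

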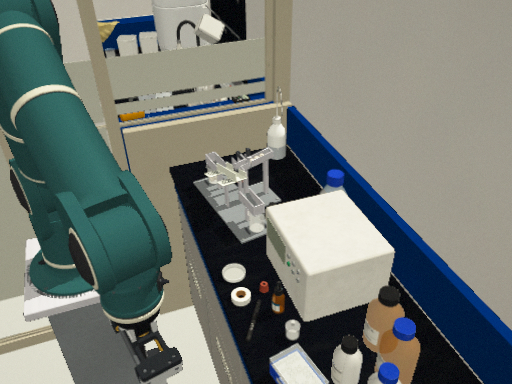

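View pics/top0.png

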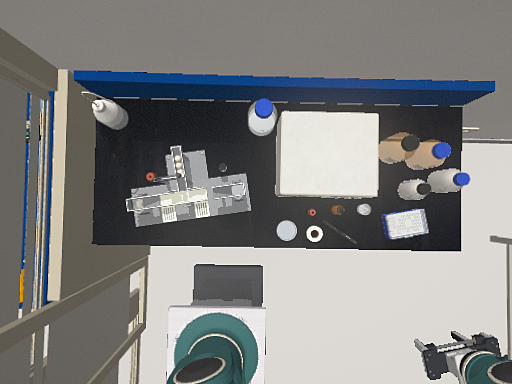

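The scene view shows the sorter at about (240,190), and the top view shows it at about (190,190). The arm is off to the right, and the bystanders lie right of the sorter at about (280-370, 210-235) in the top view. I'll enlarge both views.

Run:
```python
from h import *
im=np.load('pics/top0.npz')['im'][130:240,110:270,::-1]
cv2.imwrite('pics/topz.png',cv2.resize(im,None,fx=5,fy=5,interpolation=cv2.INTER_CUBIC))
im=np.load('pics/scene0.npz')['im'][135:245,180:300,::-1]
cv2.imwrite('pics/scz.png',cv2.resize(im,None,fx=5,fy=5,interpolation=cv2.INTER_CUBIC))
X=cloud('top',np.load('pics/top0.npz')['d'])
for v in range(140,230,4): print(v,' '.join('%4.0f'%X[v,u,2] for u in range(120,256,4)))
print(X[190,180],X[165,178],X[215,140])
```

```text
140   -4   -2   -6   -1    1   -5    2   -2    0    0   -2   -1   -4   -6   -1   -1   -5   -2   -5   -1   -2   -4    1   -4   -1   -5    0   -1    2   -1    4    2    2   -4
144   -0   -2   -3   -3   -2   -1    2   -2   -1   -2   -4   -0   -0   -1   -1    3   -1   -3   -6   -6    3   -1   -3   -4   -2   -2   -2   -4   -0   -5   -1   -7   -6   -3
148   -3   -3   -4   -3   -2   -2    1   -5   -0   -3   -5    3   -5  169  158  176   -5   -1   -6   -3   -1   -1   -7   -5   -2    3    1   -3    2   -2   -0   -0    2   -2
152   -7   -4   -1   -3   -3   -6   -3    4   -2    1    1   -8   -2  173  152  153   -2    4    1    7    9    8   -0   -4   -2    0   -0   -3   -3   -4   -4   -3    0   -5
156   -2   -2   -4    1   -2   -4   -1   -2   -1    3   -1   -0    6  175  166  165  103    5    5    7    8    6   -5   -3    5    3   -3   -5   -1   -2   -1   -5    1   -1
160    2   -6   -3   -6   -3   -1    0   -7   -0   -1    1    4    4    7  164  165   44   20    7   11    7   10   -2   -6   -2    2   -6    3    0    2   -3   -1    2    0
164   -6   -2    2   -8    3   -7   -3   -0   -0   -9   
[... 2324 characters left out ...]
   -2   -5    1   -3   -3   -4   -2   -1   -3    0   -3
220   -1   -2   -3   -3    4    5    7    9    3    7    3  108  110  113  115    1   -1   -2   -0   -1   -3    1   -2   -2  nan    0   -0   -0   -3   -2    0   -1   -3    1
224    1   -1   -5   -2   10    6    4    8    5   -1   -1   -3   -1    1   -1    2   -3    2    6   -2   -4    2   -1   -2    2   -2    1   -1   -1    4    0    3   -2   -0
228    1    5   -1    1    2   -4   -4    2   -0   -2    4    4   -5    2    1   -0   -2   -2   -3   -2    1   -3   -0    4    6    0   -4    1    0   -0    1   -3   -4   -0
[528.90051424 109.14176701 135.02623744] [599.2876658  111.08851891 167.0357598 ] [448.85571591 257.1667832   12.38468444]
```

View pics/topz.png

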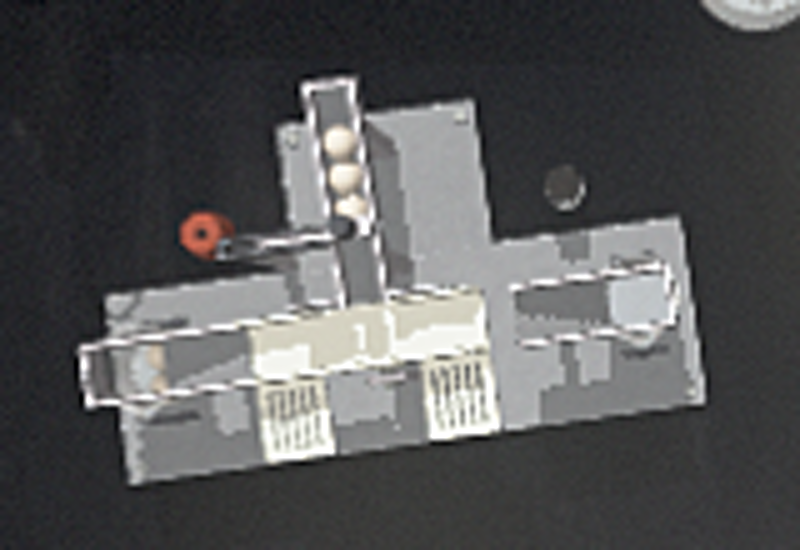

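View pics/scz.png

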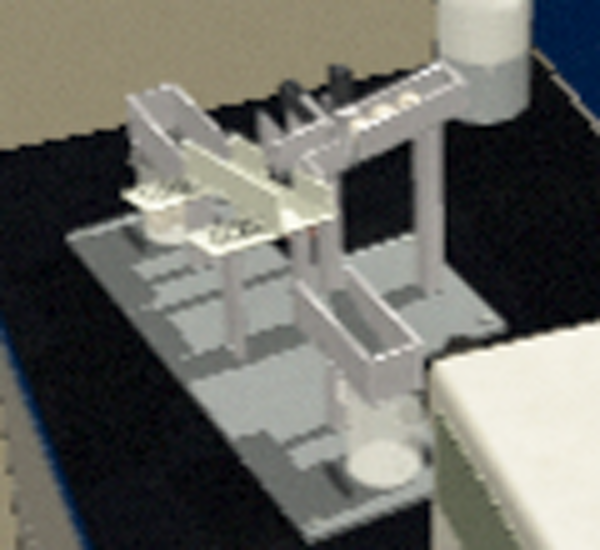

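Top zoom: right pad centre at about (462,397), left pad at about (297,420), post top at about (345,226), base front edge from (130,485) to (705,403). Next I'll compute the pose from these.

Run:
```python
from h import *
z=lambda a,b:(110+(a+.5)/5-.5,130+(b+.5)/5-.5)
f=lambda a,b,h:onz('top',*z(a,b),h)
A=f(130,485,6);B=f(705,403,6);d=A-B;print('front',A,B,np.linalg.norm(d),'yaw',np.arctan2(-d[0],d[1]))
rp=f(462,397,140);lp=f(297,420,112);po=f(345,226,206);print('rp',rp,'lp',lp,'post',po)
# pad by mask & depth
D=np.load('pics/top0.npz');X=cloud('top',D['d']);im=D['im'].astype(int)
reg=np.zeros(im.shape[:2],bool);reg[203:218,194:212]=1
m=reg&(abs(X[...,2]-139)<12)
h=X[m];print('pad depth mean',h.mean(0),h.min(0),h.max(0),m.sum())
reg[:]=0;reg[170:182,172:188]=1
m=reg&(X[...,2]>190)
print('post',X[m].mean(0),X[m]); 
yaw=np.arctan2(-d[0],d[1])
for yaw in (yaw,):
  c,s=np.cos(yaw),np.sin(yaw);R=np.array([[c,-s],[s,c]])
  # origin estimates
  # pad raised: y rotates: phi=-0.26: right pad (y=-55,z=25) 
  print('y right raised', -55*np.cos(.26)+25*np.sin(.26))
  o1=rp[:2]-R@[-45,-55*np.cos(.26)+25*np.sin(.26)]
  o2=lp[:2]-R@[-45,55*np.cos(.26)+25*np.sin(.26)]
  print(o1,o2)
  o=(o1+o2)/2
  print('post local',R.T@(po[:2]-o))
  for q in ([-45,-46.7,140],[0,0,102],[-71,-20,100]):
    print(q,R@q[:2]+o)
```

```text
front [410.64261626 271.90306481   6.        ] [ 471.82725887 -101.30766386    6.        ] 378.19281918347457 yaw 0.16249577849214872
rp [474.4820899   42.71162832 140.        ] lp [458.2187561  143.95893146 112.        ] post [568.41875512 101.65700937 206.        ]
pad depth mean [472.54627828  43.78298488 138.6307473 ] [450.5402723   21.3137011  129.06225059] [492.4372884   67.90550116 147.11569303] 204
post [568.41168454 104.86507726 202.32347795] [[573.3048893  109.11874994 204.8486304 ]
 [573.24437433 106.07541745 206.49700622]
 [573.49031698 103.75872615 204.18301563]
 [573.76788541 101.50167869 201.46434735]
 [570.66682489 112.27462994 202.26400169]
 [570.3057512  108.45928677 207.99710563]
 [570.72862768 106.60494457 203.22668759]
 [570.54559512 103.25439286 206.56770844]
 [571.15135554 101.80532366 199.3623367 ]
 [571.37826362  99.42517949 197.22722945]
 [567.63546329 111.51621727 205.89134756]
 [567.77106836 108.95908582 204.92989848]
 [567.97167363 106.56181134 203.06817217]
 [568.17443599 104.15905173 201.17962152]
 [567.86717689 100.48344993 206.35760702]
 [568.92029217 100.14940618 192.70263845]
 [564.92716447 108.67029609 206.09080163]
 [565.07095478 106.13958198 204.97171106]
 [565.22618699 103.63187595 203.68988072]
 [565.09346517 100.37743871 206.54876834]
 [565.97592912  99.7033039  194.8248992 ]
 [562.63899229 106.9778978  200.01455781]
 [562.65571379 104.09131753 200.75375256]
 [563.36802796 103.06279061 191.1017452 ]]
y right raised -46.724435000094346
[511.33013202  96.10071538] [512.26465199  92.445493  ]
post local [57.07004652 -1.87366126]
[-45, -46.7, 140] [474.94539675  40.90813023]
[0, 0, 102] [511.79739201  94.27310419]
[-71, -20, 100] [444.96833656  63.05007826]
```

The sorter's origin is at about (511.8, 94.3) with yaw 0.1625. The right pad is at about (474, 42, 140) and the post top at about (568, 102, 206). I'll transit high with the fingers shut to a point above the pad, then measure again.

```bash
python3 -m handwheel '[[0,0,4,0,0,0,0],[1,1.5,7,0,0,-1,0],[3,5.5,8,0,0,-2,0],[5,9.5,8,0,0,-3.4,0],[7,13.5,8,0,0,-3.4,0],[9,17.3,8,0,0,-3.4,0],[11,21.1,8,0,0,-3.4,0],[13,25,8,0,0,-3.4,0],[15,28.7,8,0,0,-3.4,0],[17,32.5,8,0,0,-3.4,0],[19,36.4,8,0,0,-3.4,0],[21,40.2,8,0,0,-3.4,0],[23,44,8,0,0,-3.4,0],[25,47.9,8,0,0,-3.4,0]]'
```

```text
t: 1.5
tool_pos: [387.8, -129.0, 285.4]
eef_rot: [0.0, 0.997, 0.081, -0.0]
ft_force: [0.9, -0.9, 0.5]
opening: 0.007
```

```bash
python3 -m handwheel '[[2,3.8,0,0,0,0,0],[4,7.6,0,0,0,0,0],[6,11.4,0,0,0,0,0],[7.6,14.6,-1,0,0,0,0],[8.4,16.1,-4,0,0,0,0],[8.4,16.1,-8,0,0,0,0],[8.4,16.1,-11,0,0,0,0],[8.4,16.1,-12,0,0,0,0],[8.4,16.1,-12,0,0,0,0]]'
python3 - <<'E'
from h import *
look('top','top1');im,d=look('scene','scene1')
s=readout.get_state();print(s['tool_pos'],s['ft_force'])
for n,b in(('top',(110,130,270,240)),('scene',(180,115,300,245))):
    im=np.load('pics/'+n+'1.npz')['im'][b[1]:b[3],b[0]:b[2],::-1]
    cv2.imwrite('pics/%sz1.png'%n,cv2.resize(im,None,fx=4,fy=4,interpolation=cv2.INTER_CUBIC))
E
```

```text
t: 2.4
tool_pos: [471.0, 30.3, 164.8]
eef_rot: [-0.0, 0.997, 0.081, -0.001]
ft_force: [-0.5, 0.7, 0.8]
opening: 0.005
[472.10496689  30.36600131 166.64066161] [ 0.24979814 -0.3804999   0.22763553]
```

View pics/topz1.png

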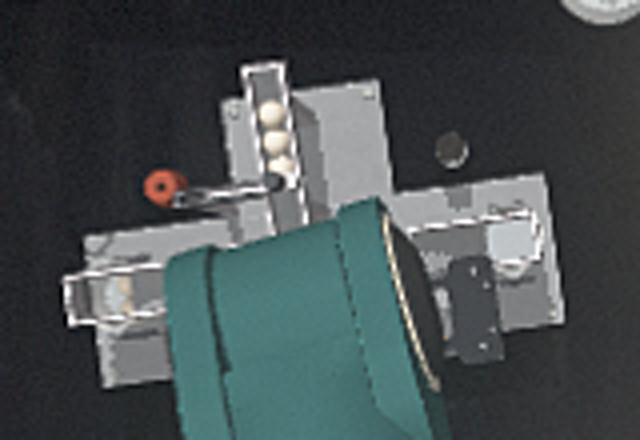

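View pics/scenez1.png

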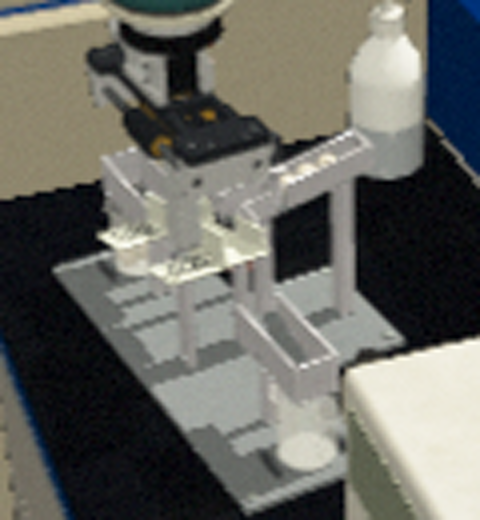

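Run:
```python
from h import *
for X in ([472,30.4,166],[474,42,140],[568,102,206]):
    print((proj('scene',X)-[180,115])*4+1.5)
D=np.load('pics/scene1.npz');X=cloud('scene',D['d'])
reg=np.zeros(D['d'].shape,bool);reg[155:176,215:236]=1
m=reg&(X[...,2]>163)&(X[...,2]<215);q=X[m]
for a,b in((163,175),(175,190),(190,215)):
    k=q[(q[:,2]>a)&(q[:,2]<b)];print(a,len(k),k[k[:,0]<505].min(0),np.median(k,0),k.max(0))
```

```text
[[186.87229894 250.24827229]]
[[186.75008723 269.32509072]]
[[272.50327184 137.85816757]]
163 7 [498.3996788   33.64695297 163.54364585] [500.02972976  39.83718369 166.07935204] [503.48431364  50.47787462 168.93119458]
175 25 [460.43479895  13.42218355 177.08720313] [467.23374577  21.90634635 182.93002943] [482.39339814  41.45955579 189.91671177]
190 65 [460.81092617  12.7525572  190.61807644] [469.14143516  19.70792929 201.73808586] [484.0591909   40.60896802 214.7251438 ]
```

The fingers stand in front of the trough wall over the raised pad, about 14 mm clear of the wall. Now I'll press down.

```bash
python3 -m handwheel '[[0,0,-1,0,0,0,0],[0,0,-1.5,0,0,0,0],[0,0,-2,0,0,0,0],[0,0,-2.4,0,0,0,0],[0,0,-2.8,0,0,0,0],[0,0,-3.2,0,0,0,0],[0,0,-3.6,0,0,0,0],[0,0,-4,0,0,0,0],[0,0,-4.4,0,0,0,0],[0,0,-4.8,0,0,0,0],[0,0,-5.0,0,0,0,0],[0,0,-5.1,0,0,0,0],[0,0,-5.1,0,0,0,0]]'
python3 - <<'E'
from h import *
look('scene','scene2')
s=readout.get_state();print(s['tool_pos'],s['ft_force'])
im=np.load('pics/scene2.npz')['im'][115:245,180:300,::-1]
cv2.imwrite('pics/scenez2.png',cv2.resize(im,None,fx=4,fy=4,interpolation=cv2.INTER_CUBIC))
E
```

```text
t: 3.8
tool_pos: [471.5, 30.4, 114.4]
eef_rot: [-0.0, 0.997, 0.081, -0.0]
ft_force: [-0.3, -0.2, -0.2]
opening: 0.001
[471.51509046  30.35514758 114.46951309] [ 0.19792003 -0.15613304  0.23012245]
```

View pics/scenez2.png

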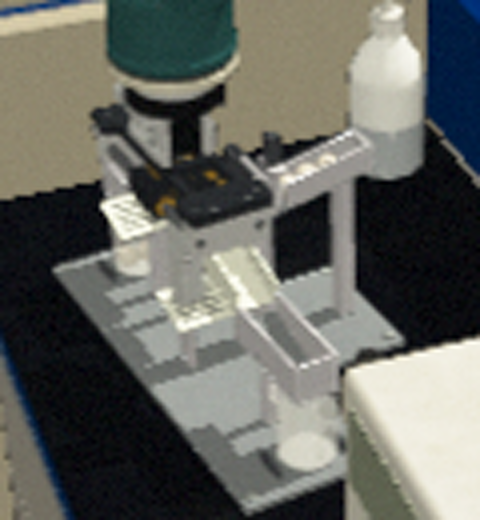

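The picture shows that the gate has rocked over: its right end is down at the right chute. The force is about 0, so it is resting on its own stop. I'll lift clear, then go to the right side of the post, staying high.

```bash
python3 -m handwheel '[[0,0,2,0,0,0,0],[0,0,6,0,0,0,0],[0,0,10,0,0,0,0],[0,0,12.6,0,0,0,0],[2.5,0.5,12.6,0,0,0,0],[6,1.5,12.6,0,0,0,0],[9,3,12.6,0,0,0,0],[10.2,4,12.6,0,0,0,0],[10.2,4,12.6,0,0,0,0]]'
python3 - <<'E'
from h import *
look('scene','scene3');look('top','top3')
s=readout.get_state();print(s['tool_pos'],s['ft_force'])
im=np.load('pics/scene3.npz')['im'][115:245,180:300,::-1]
im2=np.load('pics/top3.npz')['im'][130:240,110:270,::-1]
cv2.imwrite('pics/z3.png',np.hstack([cv2.resize(im,(400,433),interpolation=cv2.INTER_CUBIC),cv2.resize(cv2.copyMakeBorder(im2,0,63,0,0,0),(400,433))]))
D=np.load('pics/scene3.npz');X=cloud('scene',D['d'])
K=X[130:165,215:270].reshape(-1,3);ok=(K[:,2]>180)&(K[:,2]<225)&(K[:,0]>540)&(K[:,0]<600);print(np.round(K[ok])[:60].tolist())
E
```

```text
t: 4.75
tool_pos: [574.3, 71.9, 240.0]
eef_rot: [-0.001, 0.997, 0.082, -0.0]
ft_force: [0.1, -0.3, -0.3]
opening: 0.005
[573.12465894  70.36570023 240.25504496] [-0.51796941 -0.3132912  -0.08844998]
[[565.0, 111.0, 205.0], [568.0, 110.0, 206.0], [571.0, 108.0, 206.0], [573.0, 103.0, 209.0], [563.0, 104.0, 206.0], [564.0, 99.0, 209.0], [568.0, 98.0, 209.0], [571.0, 98.0, 208.0], [576.0, 105.0, 203.0], [564.0, 108.0, 200.0], [565.0, 101.0, 204.0], [567.0, 98.0, 205.0], [570.0, 97.0, 205.0], [575.0, 101.0, 202.0], [563.0, 106.0, 197.0], [564.0, 99.0, 201.0], [567.0, 98.0, 201.0], [571.0, 99.0, 200.0], [577.0, 106.0, 195.0], [563.0, 106.0, 194.0], [564.0, 99.0, 198.0], [568.0, 100.0, 197.0], [573.0, 105.0, 192.0], [577.0, 107.0, 191.0], [561.0, 100.0, 194.0], [566.0, 104.0, 191.0], [569.0, 104.0, 190.0], [572.0, 101.0, 191.0], [575.0, 102.0, 190.0], [563.0, 105.0, 187.0], [564.0, 101.0, 189.0], [565.0, 93.0, 193.0], [572.0, 102.0, 187.0], [575.0, 101.0, 187.0], [563.0, 96.0, 189.0], [567.0, 99.0, 186.0], [570.0, 97.0, 186.0], [575.0, 103.0, 181.0], [565.0, 103.0, 180.0], [565.0, 94.0, 185.0], [570.0, 99.0, 181.0], [569.0, 94.0, 180.0], [572.0, 93.0, 180.0]]
```

View pics/z3.png

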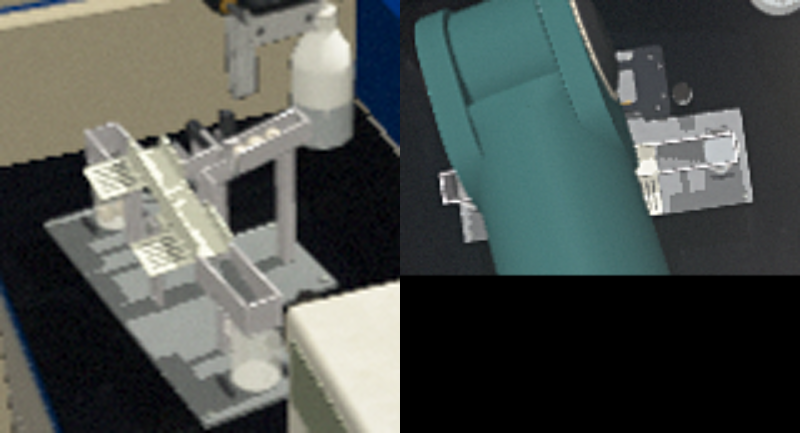

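The gate stays over to the right. The post, seen here at about (225,120), is at (569,103) in both views, and the fingers are to its right at (573,71). I'll descend to z 188 and push.

```bash
python3 -m handwheel '[[0,0,-3,0,0,0,0],[0,0,-5,0,0,0,0],[0,0,-5.2,0,0,0,0],[0,0,-5.2,0,0,0,0],[-0.1,0.7,-5.2,0,0,0,0],[-0.2,1.2,-5.2,0,0,0,0],[-0.25,1.6,-5.2,0,0,0,0],[-0.35,2.1,-5.2,0,0,0,0],[-0.4,2.6,-5.2,0,0,0,0],[-0.5,3.1,-5.2,0,0,0,0],[-0.6,3.6,-5.2,0,0,0,0],[-0.65,4.1,-5.2,0,0,0,0],[-0.75,4.6,-5.2,0,0,0,0],[-0.8,4.9,-5.2,0,0,0,0],[-0.8,4.9,-5.2,0,0,0,0]]'
```

```text
t: 6.35
tool_pos: [565.3, 119.9, 188.4]
eef_rot: [-0.0, 0.997, 0.081, -0.0]
ft_force: [-0.0, -0.0, -0.3]
opening: 0.005
```

```bash
python3 -m handwheel '[[0,0.2,0,0,0,0,0],[-0.05,0.3,0,0,0,0,0],[-0.05,0.4,0,0,0,0,0],[-0.05,0.4,0,0,0,0,0]]'
python3 - <<'E'
from h import *
look('scene','scene4')
s=readout.get_state();print(s['tool_pos'],s['ft_force'])
im=np.load('pics/scene4.npz')['im'][115:245,180:300,::-1]
cv2.imwrite('pics/z4.png',cv2.resize(im,None,fx=4.5,fy=4.5,interpolation=cv2.INTER_CUBIC))
E
```

```text
t: 6.75
tool_pos: [564.9, 123.3, 188.4]
eef_rot: [-0.0, 0.997, 0.081, -0.0]
ft_force: [0.6, -1.3, 0.2]
opening: 0.007
[564.92167088 123.35376069 188.3965732 ] [ 1.02148923 -0.17148929 -0.29039317]
```

View pics/z4.png

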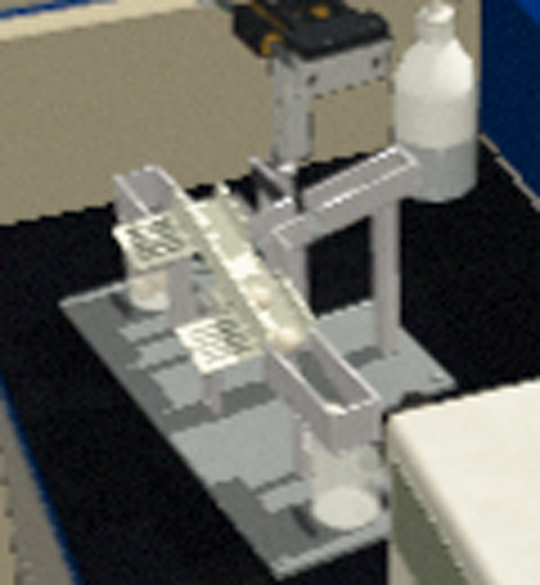

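The balls are already rolling down the right side, at about (260,290) and (285,335). I'll push on gently until I feel the stop.

```bash
python3 -m handwheel '[[0,0.1,0,0,0,0,0],[-0.05,0.2,0,0,0,0,0],[-0.05,0.3,0,0,0,0,0],[-0.05,0.3,0,0,0,0,0]]'; python3 -m handwheel '[[0,0.1,0,0,0,0,0],[-0.0,0.15,0,0,0,0,0],[-0.0,0.15,0,0,0,0,0]]'
```

```text
t: 7.2
tool_pos: [564.7, 125.2, 188.4]
eef_rot: [0.001, 0.997, 0.081, -0.0]
ft_force: [1.3, -6.5, 1.2]
opening: 0.007
t: 7.5
tool_pos: [564.8, 125.5, 188.4]
eef_rot: [0.001, 0.997, 0.08, -0.0]
ft_force: [-0.3, -12.8, 3.2]
opening: 0.003
```

The tool moved only 0.3 mm further while the force rose to 13 N, so the shutter is at its stop. I'll back off, rise and retreat, then check.

```bash
python3 -m handwheel '[[0.1,-0.5,0,0,0,0,0],[0.3,-1.5,0,0,0,0,0],[0.3,-1.5,4,0,0,0,0],[0.3,-1.5,8,0,0,0,0],[0,-4,11,0,0,0,0],[-1,-8,11,0,0,0,0],[-2,-12,11,0,0,0,0],[-4,-16,11,0,0,0,0],[-6,-20,11,0,0,0,0],[-8,-24,11,0,0,0,0],[-10,-28,11,0,0,0,0],[-10,-32,11,0,0,0,0],[-10,-36,11,0,0,0,0],[-10,-36,11,0,0,0,0],[-10,-36,11,0,0,0,0]]'
python3 - <<'E'
from h import *
look('scene','scene5');look('top','top5')
a=np.load('pics/scene5.npz')['im'][115:245,180:300,::-1]
b=np.load('pics/top5.npz')['im'][130:240,110:270,::-1]
cv2.imwrite('pics/z5.png',np.hstack([cv2.resize(a,(360,390),interpolation=cv2.INTER_CUBIC),cv2.resize(cv2.copyMakeBorder(b,0,32,0,0,0),(440,390),interpolation=cv2.INTER_CUBIC)]))
cv2.imwrite('pics/top5.png',np.load('pics/top5.npz')['im'][:,:,::-1])
E
```

```text
t: 9.0
tool_pos: [464.3, -232.7, 298.2]
eef_rot: [-0.0, 0.997, 0.081, 0.0]
ft_force: [-1.0, 0.4, 0.3]
opening: 0.005
```

View pics/z5.png

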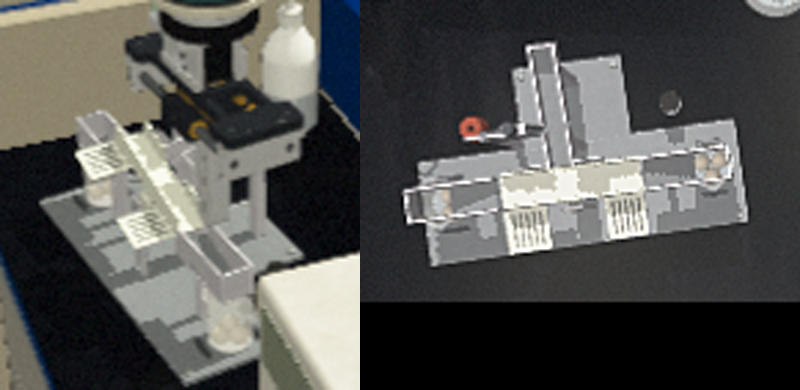

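View pics/top5.png

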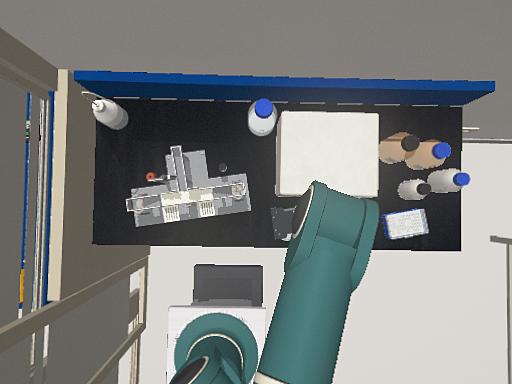

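The channel is empty and balls are visible in the right beaker at about (712,165). Before handing in, I'll measure how far the shutter moved and count the balls.

Run:
```python
from h import *
D=np.load('pics/top5.npz');X=cloud('top',D['d'])
reg=X[170:185,155:190].reshape(-1,3);k=reg[reg[:,2]>195];print('post',k.mean(0),len(k),'travel est',(k.mean(0)[:2]-[568.5,103])@[-.162,.987])
a=cv2.resize(D['im'][178:212,222:254,::-1],None,fx=12,fy=12,interpolation=cv2.INTER_CUBIC)
b=cv2.resize(np.load('pics/scene5.npz')['im'][205:239,236:268,::-1],None,fx=12,fy=12,interpolation=cv2.INTER_CUBIC)
cv2.imwrite('pics/z6.png',np.hstack([a,b]))
```

```text
post [562.29672944 143.42279041 203.05655209] 22 travel est 40.9022239671039
```

View pics/z6.png

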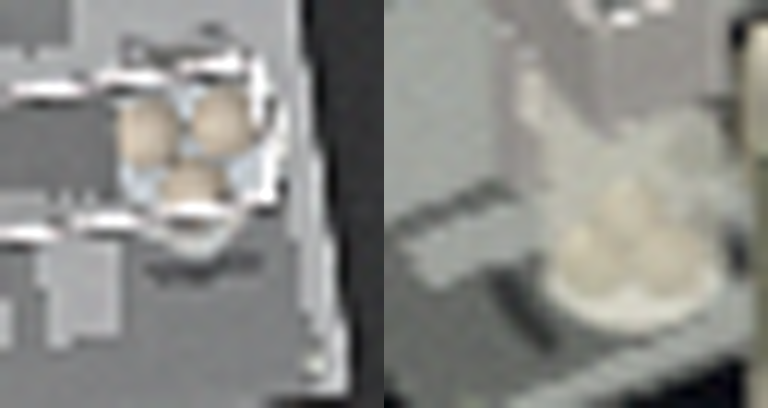

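Both views show three balls in the right beaker: top at (150,130), (222,122) and (195,185), with the scene view agreeing. The shutter has moved about 40 mm. I'm handing in.

```bash
python3 -c "
from workcell import ctrl;print(ctrl.close_job())"
```

```text
the job is handed in; nothing more can be done
None
```

The job is done and handed in at about 9 s: I rocked the gate first, then opened the shutter, and all three balls rolled into the right beaker.

- **Gate:** I pressed the raised right pad down with the shut fingers. The gate rocked over to the right chute and was still there in the last pictures.
- **Shutter:** I pushed the post from its right side to the stop. The force rose to about 13 N there with almost no further movement, and the pictures put the post about 41 mm further left (nominal travel 40 mm).
- **Balls:** the feed channel is empty, and both cameras show three balls in the right beaker.
- **Other things:** the vial and red stopper behind the sorter show no visible change. In the last top picture the arm hid the things on the bench to the right, so I could not check them again; the tool passed well above them.
- **Disagreements:** no check failed. The only small mismatches were the post travel above and about 4 mm between the two estimates of where the sorter stands.

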